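Wash the paste brush in the sprung-grid pot and stand it to dry

ROBOT

A 6-joint arm with a two-finger parallel gripper is mounted at the origin on the work surface. World frame = base frame: x ahead of the robot, y to its left, z up, the work surface at z = 0. Lengths are in m, angles in rad, forces in N, time in s.
With the tool pointing down it reaches from about 0.35 to 0.775 m from the base axis. Payload 5.5 kg.
Tool frame: the origin (TCP) lies on the centre line of the jaws, within the pads' length; the fingertips stand 11 mm ahead of it and the grasp point (between the pads) lies 8 mm behind it (env.tip_reach is the distance from the TCP to the fingertips, in m); z points along the fingers, x is the direction in which the jaws open and shut, and the axes are right-handed (so a half turn about z gives the same grasp; the last joint's range is limited). The gripper opens to 85 mm and grips with 20 to 120 N. Pads are 22 mm wide; open, the fingers measure 114 mm over their backs; the gripper's body (76 mm by 85 mm) begins 54 mm behind the grasp point. The pads swing forward as they close: fully open they stand 13 mm farther back than shut.
Start: joints at [-1.352, 0.313, 0.046, 1.304, 0, 1.431], TCP at [0.202, -0.538, 0.242] pointing down, gripper open.
Joint ranges: [-2.76, 2.76], [-0.86, 1.69], [-1.03, 1.26], [-2.2, 2.34], [-1.47, 1.5], [-3.14, 3.14]. Speed limits (rad/s): [2.57, 2.57, 3.14, 3.14, 3.14, 3.14].

INTERFACE

Orientations are given as a unit quaternion [w, x, y, z].
In Python, from workcell import env gives the robot as it stands.
- The arm moves only by the tool carry_out, never from a script. Its argument "moves" is one flat list of numbers, 7 for each row, row after row: the gripper command: -1 is shut, 1 is fully open, values between are in proportion, then the shift along the tool's x, y, z in m, then the turn, a rotation vector about the tool's x, y, z in degrees. A call has exactly 5 rows; each row shifts and turns the pose as measured when the row begins, along the tool's axes as they then stand; what a row does not reach is not made up. A row lasts 1/8 s, in which the tool goes at most 62.5 mm and 10.7 degrees, less where a joint would pass 70% of its speed; a pose out of reach is approached as far as the arm can. A call is refused whole if a number of a shift passes 0.0625 or a number of a turn 10.7, either way. A call with a gripper value outside its range is refused whole. The fingers move at their own pace and stop on an object; "squeeze" is the grip in N (left out, the last holds). Time passes only in rows, so rows that do not move let the fingers close, or fill a call up. It gives the time, the measured TCP pose, the force and the opening at its end, in the units of the state.
- env.get_state(): the state, without advancing time (a new reading comes with each control period).
- env.read_camera(name): name is "scene" or "top"; returns the picture (400x640x3 uint8, red, green, blue); there is no depth.
- env.calibration(name): a dict with "camera_matrix" (3x3 intrinsics, pixels), "rvec" (rotation vector, rad) and "tvec" (3), from world to camera coordinates, as OpenCV has them. Camera axes: x right, y down, z forward; pixel columns grow to the right and rows downward; lengths in m; the calibration is good to about 2 mm. A picture is of the moment at which its call begins. calibration takes no time and is no camera call.
- env.hand_in(): hands the job in, once; it reports no verdict.
The state is a dict: "clock": time; "joint_pos": joint angles; "qvel": joint speeds; "tau": joint torques, N m; "tcp_pos": TCP position; "orientation": TCP orientation; "wrist_force": force on the tool from outside, world axes, zero at the start; "ft_torque": the same for the moment, N m; "finger_gap": finger opening in m.
Only numpy, scipy, OpenCV 4.12 (cv2) and the standard library are available. Lean on these libraries where they do the work, as an engineer would, in place of code of your own. Each camera call takes 0.05 s, during which the arm holds its last target. There are 200 camera calls.

TASK

Take the fat round paste brush from its sloped rest and wash it in the steel pot: holding it upright near the middle of the pot, press the bristles gently down on the hidden sprung grid three times, and between the presses draw the brush up until at least half of the bristle head shows above the rim. Then stand the brush bristles-down in the narrow grey drying tube, right down on its floor, and let go. Leave the cup, the glue bottles and the tape roll where they stand.

Things in the scene. Friction and masses are not known exactly. Their poses are not given: they have to be found in the camera images.
- brush: round paste brush, 200 mm long, about 130 g: rigid dark bristle head 34 mm wide and 70 mm long, steel ferrule 28 mm wide to 95 mm, wooden handle 20 mm wide to 200 mm. Origin: centre of the bristle end; z runs up the handle. Starts in the rest 40 degrees off vertical, handle up towards the robot, free all round beyond 128 mm from the origin: grip it at 165 mm, tool along its axis
- rest: fixed plywood rest, base 170 x 80 x 10 mm, sloped V supports under the brush's bristles and handle (114 to 128 mm along the brush), open upwards: lift the brush straight up out of it, not along its axis (the ferrule would catch). Origin: underside centre of the base; the handle leans to its -x; the bristle end lies at (60, 0, 42) mm
- pot: fixed open steel pot, 120 mm high, 94 mm wide, wall 4 mm, side handle at +y reaching 74 mm. Origin: underside centre, z up. Across its bore is a flat grid on springs (0.7 N per mm, 16 mm of travel, then rigid); at rest its top is 30 to 70 mm above the table, different each time and not reported: feel for it. Keep brush on pot or grid under 20 N, each press over 2 N
- pot_rim (a point): centre of the pot's mouth, 120 mm above the pot's underside
- tube: fixed narrow grey plastic drying tube, 85 mm high, outer diameter 52 mm, bore 44 mm, inner floor 6 mm above its underside, on a round foot 84 mm wide. Origin: underside centre, z up.
- cup: loose white ceramic cup without handle, about 80 mm wide and 115 mm high, a bystander; origin underside centre
- glue_a: white glue bottle, 56 mm wide, 130 mm high, a bystander; origin underside centre
- glue_b: white glue bottle with a black cap, 48 mm wide, 110 mm high, a bystander; origin underside centre
- tape: cardboard-coloured tape roll lying flat, 96 mm wide, 25 mm high, a bystander; origin underside centre

How it is judged:
On the way, in this order (a step that is already met when the one before it is completed fails the run):
1. the upright brush is pressed on the grid in the pot, first time (over 2 N, brush within 16 mm of the pot's axis) (horizontal distance between brush and pot_rim below 0.016 m and z of brush in the frame of pot_rim below -0.045 m and angle between brush's own z axis and vertical below 0.2 rad and contact force between brush and pot above 2 N), for 0.15 s.
2. the brush is raised till its bristle end is less than 35 mm below the pot's rim (at least half of the bristle head shows), over the pot (horizontal distance between brush and pot_rim below 0.03 m and z of brush in the frame of pot_rim between -0.035 and 0.06 m), for 0.1 s.
3. the upright brush is pressed on the grid in the pot, second time (over 2 N, brush within 16 mm of the pot's axis) (all of step 1), for 0.15 s.
4. the brush is raised till its bristle end is less than 35 mm below the pot's rim (at least half of the bristle head shows), over the pot (all of step 2), for 0.1 s.
5. the upright brush is pressed on the grid in the pot, third time (over 2 N, brush within 16 mm of the pot's axis) (all of step 3), for 0.15 s.
At the end, for the whole second after the job is handed in: the brush stands bristles-down in the drying tube: its bristle end within 15 mm of the tube's axis and less than 14 mm above the tube's underside (the inner floor is at 6 mm), handle up, within 0.25 rad of upright, released and at rest (under 20 mm/s) (horizontal distance between brush and tube below 0.015 m and z of brush in the frame of tube between 0 and 0.014 m and angle between brush's own z axis and vertical below 0.25 rad and linear speed of brush below 0.02 m/s); the robot touches nothing.
It fails at once if the brush is pressed against the pot or its grid with more than 20 N (contact force between brush and pot above 20 N).
It fails at once if the bystander cup is moved by more than 25 mm (distance of cup from where it was at the start of the episode above 0.025 m).
It fails at once if the bystander glue_a is moved by more than 25 mm (distance of glue_a from where it was at the start of the episode above 0.025 m).
It fails at once if the bystander glue_b is moved by more than 25 mm (distance of glue_b from where it was at the start of the episode above 0.025 m).
It fails at once if the bystander tape is moved by more than 25 mm (distance of tape from where it was at the start of the episode above 0.025 m).
It also fails if it takes over 70 s, if anything falls off the work surface, if the arm or the gripper's body presses on something with over 40 N, if the wrist force passes 120 N, or if a joint passes its speed limit or range.

## Working session

There is one attempt and no reset: what is moved stays moved. The work goes in short steps, Python scripts to look and compute and a tool call to move; the robot and the scene stay as the last step left them, time stands still between calls to the robot, and variables do not carry over. Pictures are saved under pics/ and viewed, about 8 in all and at most 12, crops included, and the job is handed in when it is done.

Besides the shell and the picture viewer there is one more tool, called after "Emit:" as a command line: name --argument value ..., lists and objects as JSON in quotes. carry_out: Moves the arm, as the interface text tells. Its arguments: {"type":"object","properties":{"moves":{"type":"array"},"squeeze":{"type":"number"}},"required":["moves"]}

```bash
mkdir -p pics
python3 - <<'E'
from workcell import env
import cv2
for n in("scene","top"):
    im=env.read_camera(n); cv2.imwrite(f"pics/{n}0.png",im[:,:,::-1])
    print(n,{k:v.round(4).tolist() for k,v in ((k,__import__('numpy').array(v)) for k,v in env.calibration(n).items())})
print(env.get_state(),env.tip_reach)
E
```

```text
scene {'camera_matrix': [[399.0617, 0.0, 312.7129], [0.0, 399.0617, 201.142], [0.0, 0.0, 1.0]], 'rvec': [2.2249, 0.9076, -0.3882], 'tvec': [-0.3312, -0.2055, 1.2217]}
top {'camera_matrix': [[391.2373, 0.0, 327.4059], [0.0, 391.2373, 198.6], [0.0, 0.0, 1.0]], 'rvec': [2.1704, -2.1867, 0.0918], 'tvec': [-0.0121, 0.4899, 0.9146]}
{'clock': 0.1, 'joint_pos': array([-1.35160801e+00,  3.13929880e-01,  4.50683554e-02,  1.30360839e+00,
       -1.64894989e-06,  1.43118420e+00]), 'qvel': array([ 4.93546742e-05, -3.36548193e-04,  2.60246968e-03,  3.28052729e-05,
       -3.27024243e-04,  4.65024317e-04]), 'tau': array([ 2.75169936e-03, -4.81729674e+01,  2.99240953e+01,  1.28574544e-02,
       -3.67389669e-05, -4.28699295e-06]), 'tcp_pos': array([ 0.20179667, -0.53794329,  0.24148552]), 'orientation': array([-5.67091263e-04,  8.21933810e-01, -5.69582402e-01, -6.15329272e-04]), 'wrist_force': array([ 0.18056899, -0.44154916,  0.33762758]), 'ft_torque': array([-0.00249224,  0.00640523,  0.03448005]), 'finger_gap': 0.08539371546807341} 0.011
```

View pics/scene0.png

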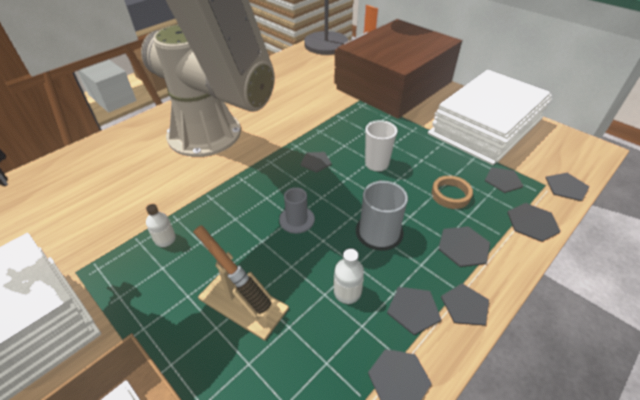

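View pics/top0.png

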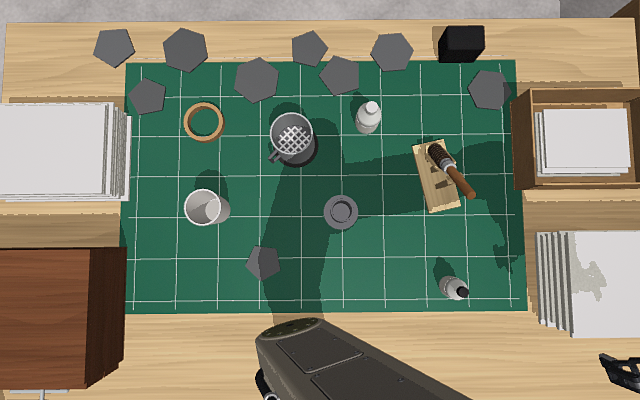

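The scene view shows the brush in its rest (handle top near 202,232; bristles near 262,305), the tube at (295,210) and the pot at (383,213). The top view shows the rest at (436,175), the tube at (341,212) and the pot at (293,137). I'll take enlarged crops next.

Run:
```python
import cv2,numpy as np
t=cv2.imread("pics/top0.png");s=cv2.imread("pics/scene0.png")
def crop(im,x,y,w,h,k):
    c=cv2.resize(im[y:y+h,x:x+w],None,fx=k,fy=k,interpolation=cv2.INTER_CUBIC)
    for i in range(0,w,10): cv2.putText(c,str(x+i),(i*k,8),0,.3,(0,255,255),1) if i%20==0 else 0; cv2.line(c,(i*k,10),(i*k,16),(0,255,255),1)
    for j in range(0,h,10): cv2.putText(c,str(y+j),(0,j*k+4),0,.3,(0,255,255),1) if j%20==0 else 0; cv2.line(c,(20,j*k),(26,j*k),(0,255,255),1)
    return c
cv2.imwrite("pics/c1.png",np.vstack([np.hstack([crop(t,400,130,90,90,4),crop(t,260,100,110,90,4)]),crop(t,300,180,200,50,4)[:,:800]]) if 0 else np.hstack([crop(t,400,130,85,90,6)[:, :510],np.vstack([crop(t,265,100,70,70,4),crop(t,315,185,70,60,4)])[:520] if 0 else cv2.resize(np.vstack([crop(t,265,100,70,70,4),crop(t,310,180,70,65,4)]),(280,540))]))
cv2.imwrite("pics/c2.png",np.hstack([crop(s,190,220,110,120,4),cv2.resize(np.vstack([crop(s,350,175,65,75,4),crop(s,270,180,65,45,4)]),(260,480))]))
```

```text
(no output)
```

View pics/c1.png

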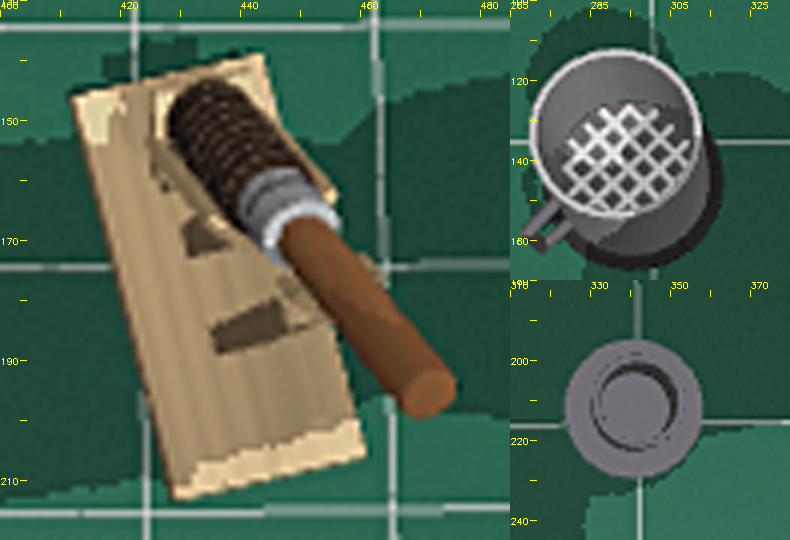

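View pics/c2.png

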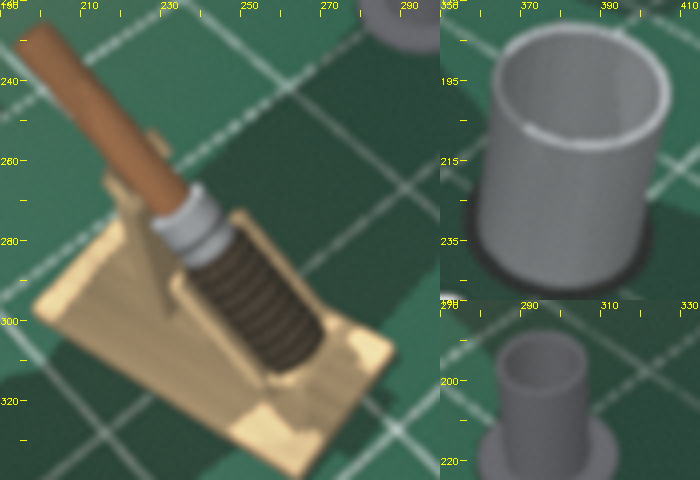

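```bash
cat > h.py <<'E'
import cv2,numpy as np
from scipy.optimize import least_squares
from scipy.spatial.transform import Rotation as R
from workcell import env
C={n:env.calibration(n) for n in("scene","top")}
def proj(n,p):
    c=C[n];return cv2.projectPoints(np.array(p,float).reshape(-1,3),np.array(c["rvec"],float),np.array(c["tvec"],float),np.array(c["camera_matrix"],float),None)[0][:,0]
a=np.linspace(0,2*np.pi,90)
def box(n,c,r):
    q=proj(n,np.c_[c[0]+r*np.cos(a),c[1]+r*np.sin(a),0*a+c[2]]);return np.r_[q.min(0),q.max(0)]
def tool(): 
    s=env.get_state();o=s["orientation"];return s,R.from_quat([o[1],o[2],o[3],o[0]])
E
python3 - <<'E'
from h import *
def circ(name,t,s,r,rs,z0):
    for fz in(0,1):
        f=lambda p:np.r_[box("top",p if fz else [*p[:2],z0],r)-t, box("scene",p if fz else [*p[:2],z0],rs)-s]
        o=least_squares(f,[.5,-.1,z0]);print(name,o.x.round(4),f(o.x).round(1))
circ("pot",[270,112,313,154.2],[363.5,180.5,407.5,213],.047,.047,.12)
circ("tube",[330,200.5,352,222.5],[284.3,187.5,306.8,203.8],.022,.026,.085)
L=np.array([[.085,.04,.01],[.085,-.04,.01],[-.085,-.04,.01],[-.085,.04,.01]])
def W(p,q): return R.from_euler("z",p[2]).apply(q)+[p[0],p[1],0]
print("handle->",)
bd=np.array([-np.sin(np.radians(40)),0,np.cos(np.radians(40))]); b0=np.array([.06,0,.042])
T=[[412,146.2],[443.7,139.2],[461,206],[429.2,213.3]]
S=[[265,339],[288.8,307],[219.5,275.5],[198.3,297]]
# match: top-left(+y,far x).
f=lambda p:np.r_[(proj("top",W(p,L))-T).ravel(),(proj("scene",W(p,L))-np.array([[288.8,307],[265,339],[198.3,297],[219.5,275.5]])).ravel()]
o=least_squares(f,[.5,-.3,0]);p=o.x;print("rest",p.round(4),f(p).round(1))
e=W(p,b0+.2*bd);print("bristle",W(p,b0).round(4),"end",e.round(4),proj("top",e),proj("scene",e),"grip165",W(p,b0+.165*bd).round(4),"axis",R.from_euler("z",p[2]).apply(bd).round(3))
f=lambda q:np.r_[(proj("top",q)-[471.3,195.5]).ravel(),(proj("scene",q)-[199,228.5]).ravel()]
o=least_squares(f,e);print("triang end",o.x.round(4),f(o.x).round(1))
s,r=tool();print(r.as_matrix().round(3))
E
```

```text
pot [0.6254 0.0615 0.12  ] [-0.4 -0.6 -0.  -0.2 -0.6  0.7 -0.2 -0.7]
pot [0.6253 0.0617 0.1194] [-0.5 -0.5 -0.1 -0.1 -0.6  0.8 -0.2 -0.6]
tube [ 0.4568 -0.0458  0.085 ] [ 1.2  0.5 -1.  -1.7 -0.6 -0.6 -0.3 -0.9]
tube [ 0.4562 -0.0453  0.0819] [ 0.9  0.9 -1.4 -1.4 -0.5  0.1 -0.3 -0.2]
handle->
rest [ 0.5457 -0.2826  0.2403] [ 0.  -0.4 -0.2 -1.3  1.5 -1.   1.3 -0.2 -0.6 -0.8 -0.3  0.3 -1.6  1.6
  2.7 -5.3]
bristle [ 0.604  -0.2684  0.042 ] end [ 0.4791 -0.299   0.1952] [[473.15405463 195.43580763]] [[195.92337669 229.70650497]] grip165 [ 0.501  -0.2936  0.1684] axis [-0.624 -0.153  0.766]
triang end [ 0.4798 -0.2943  0.1951] [-0.6 -0.4 -0.6 -0. ]
[[ 0.351 -0.936 -0.   ]
 [-0.936 -0.351  0.002]
 [-0.002 -0.    -1.   ]]
```

```bash
cat >> h.py <<'E'
def plan(P,M,n,g):
    """rows (tool axes, m, deg) from measured pose to TCP P, rotation M in n rows"""
    s,r=tool();p=np.array(s["tcp_pos"]);d=(r.inv()*M).as_rotvec()/n;st=(np.array(P)-p)/n
    print("at",p.round(4),"F",np.array(s["wrist_force"]).round(1),"gap",round(s["finger_gap"],4),"t",s["clock"],"err mm",((np.array(P)-p)*1e3).round(1),"ang",np.degrees(d*n).round(1))
    for i in range(n):
        print([g,*r.inv().apply(st).round(4),*np.degrees(d).round(1)]); r=r*R.from_rotvec(d)
def frame(x,z): 
    z=np.array(z)/np.linalg.norm(z);y=np.cross(z,x);y/=np.linalg.norm(y);return R.from_matrix(np.c_[np.cross(y,z),y,z])
E
python3 - <<'E'
from h import *
L=np.array([[.085,.04,.01],[.085,-.04,.01],[-.085,-.04,.01],[-.085,.04,.01]])
W=lambda p,q:R.from_euler("z",p[2]).apply(q)+[p[0],p[1],0]
bd=np.array([-np.sin(np.radians(40)),0,np.cos(np.radians(40))]); b0=np.array([.06,0,.042]);e=b0+.2*bd
f=lambda p:np.r_[(proj("top",W(p,L))-[[412,146.2],[443.7,139.2],[461,206],[429.2,213.3]]).ravel(),(proj("scene",W(p,L[:3]))-[[288.8,307],[265,339],[198.3,297]]).ravel(),
 2*(proj("top",W(p,e))-[471.3,195.5]).ravel(),2*(proj("scene",W(p,e))-[199,228.5]).ravel()]
p=least_squares(f,[.5,-.3,0]).x;print("rest",p.round(4),f(p).round(1))
ax=R.from_euler("z",p[2]).apply(bd);b=W(p,b0);print("bristle",b.round(4),"ax",ax.round(4),"end",(b+.2*ax).round(4),"graspTCP",(b+.157*ax).round(4))
for z in(.004,.008): 
  g=lambda q:box("top",[*q,z],.042)-[323.5,194.5,358,229.5]
  o=least_squares(g,[.45,-.04]);print("foot",o.x.round(4),g(o.x).round(1))
M=frame([np.sin(p[2]),-np.cos(p[2]),0],-ax);np.save("M.npy",M.as_matrix());np.save("b.npy",np.r_[b,ax])
P=b+.275*ax; print(P);plan(P,M,7,1)
E
```

```text
rest [ 0.5461 -0.28    0.2142] [-0.3 -1.2 -0.3 -1.3 -0.4 -0.5 -0.8 -0.5  0.3 -0.4 -0.3  0.1 -0.  -0.2
 -0.8 -0.1 -1.9 -0.3]
bristle [ 0.6048 -0.2673  0.042 ] ax [-0.6281 -0.1366  0.766 ] end [ 0.4791 -0.2946  0.1952] graspTCP [ 0.5061 -0.2887  0.1623]
foot [ 0.4585 -0.0479] [-0.1  0.2  0.1 -0.2]
foot [ 0.4583 -0.0477] [-0.1  0.1  0.1 -0.1]
[ 0.43202851 -0.30482422  0.25266222]
at [ 0.2018 -0.5379  0.2415] F [ 0.2 -0.4  0.3] gap 0.0854 t 0.1 err mm [230.2 233.1  11.2] ang [39.9  3.   7.9]
[1, np.float64(-0.0196), np.float64(-0.0425), np.float64(-0.0016), np.float64(5.7), np.float64(0.4), np.float64(1.1)]
[1, np.float64(-0.0205), np.float64(-0.042), np.float64(0.0025), np.float64(5.7), np.float64(0.4), np.float64(1.1)]
[1, np.float64(-0.0213), np.float64(-0.0412), np.float64(0.0065), np.float64(5.7), np.float64(0.4), np.float64(1.1)]
[1, np.float64(-0.0222), np.float64(-0.0399), np.float64(0.0104), np.float64(5.7), np.float64(0.4), np.float64(1.1)]
[1, np.float64(-0.0231), np.float64(-0.0382), np.float64(0.0141), np.float64(5.7), np.float64(0.4), np.float64(1.1)]
[1, np.float64(-0.0239), np.float64(-0.0362), np.float64(0.0176), np.float64(5.7), np.float64(0.4), np.float64(1.1)]
[1, np.float64(-0.0247), np.float64(-0.0338), np.float64(0.0209), np.float64(5.7), np.float64(0.4), np.float64(1.1)]
```

Emit:
carry_out --moves '[1,-0.02,-0.042,-0.002,5.7,0.4,1.1,1,-0.0205,-0.042,0.0025,5.7,0.4,1.1,1,-0.021,-0.041,0.0065,5.7,0.4,1.1,1,-0.022,-0.04,0.0105,5.7,0.4,1.1,1,-0.023,-0.038,0.014,5.7,0.4,1.1]' --squeeze 60

```text
clock: 0.72
tcp_pos: [0.3692, -0.3685, 0.2492]
orientation: [-0.2, 0.765, -0.592, 0.157]
wrist_force: [-0.0, 0.2, 0.4]
finger_gap: 0.0853
```

```bash
sed -i 's/print(\[g,\*r.inv().apply(st).round(4),\*np.degrees(d).round(1)\])/print([g,*map(float,r.inv().apply(st).round(4)),*map(float,np.degrees(d).round(1))])/' h.py
cat > g.py <<'E'
from h import *
import sys
# g.py s n grip : TCP at s m along the resting brush axis
v=np.load("b.npy");plan(v[:3]+float(sys.argv[1])*v[3:],R.from_matrix(np.load("M.npy")),int(sys.argv[2]),1)
E
python3 g.py .275 4
```

```text
at [ 0.3692 -0.3685  0.2492] F [-0.   0.2  0.4] gap 0.0853 t 0.725 err mm [62.8 63.7  3.4] ang [10.6  1.1  1.9]
[1, -0.0115, -0.0171, 0.0086, 2.6, 0.3, 0.5]
[1, -0.0117, -0.0166, 0.0094, 2.6, 0.3, 0.5]
[1, -0.0119, -0.0161, 0.0101, 2.6, 0.3, 0.5]
[1, -0.012, -0.0155, 0.0107, 2.6, 0.3, 0.5]
```

Motion tracks well, so I'll finish the approach.

Emit:
carry_out --moves '[1,-0.0115,-0.017,0.0085,2.6,0.3,0.5,1,-0.0115,-0.0165,0.0095,2.6,0.3,0.5,1,-0.012,-0.016,0.01,2.6,0.3,0.5,1,-0.012,-0.0155,0.0105,2.6,0.3,0.5,1,0,0,0,0,0,0]'

```text
clock: 1.35
tcp_pos: [0.4327, -0.2983, 0.2505]
orientation: [-0.268, 0.73, -0.591, 0.213]
wrist_force: [0.2, 0.8, -0.4]
finger_gap: 0.0855
```

```bash
python3 g.py .157 5
```

```text
at [ 0.4327 -0.2983  0.2505] F [ 0.2  0.8 -0.4] gap 0.0855 t 1.35 err mm [ 73.4   9.6 -88.2] ang [-0.1  0.2 -0.3]
[1, 0.0013, 0.0001, 0.023, -0.0, 0.0, -0.1]
[1, 0.0013, 0.0001, 0.023, -0.0, 0.0, -0.1]
[1, 0.0013, 0.0001, 0.023, -0.0, 0.0, -0.1]
[1, 0.0013, 0.0, 0.023, -0.0, 0.0, -0.1]
[1, 0.0013, 0.0, 0.023, -0.0, 0.0, -0.1]
```

Emit:
carry_out --moves '[1,0.005,0,0.015,0,0,-0.3,1,0.0015,0,0.025,0,0,0,1,0,0,0.025,0,0,0,1,0,0,0.025,0,0,0,1,0,0,0.015,0,0,0]'

```text
clock: 1.98
tcp_pos: [0.5005, -0.295, 0.1685]
orientation: [-0.264, 0.732, -0.59, 0.214]
wrist_force: [-0.5, -0.0, 0.3]
finger_gap: 0.0856
```

```bash
python3 g.py .157 1
python3 - <<'E'
from h import *
t=env.read_camera("top")[:,:,::-1];s=env.read_camera("scene")[:,:,::-1]
k=4
cv2.imwrite("pics/d.png",np.hstack([cv2.resize(t[110:230,390:490],None,fx=4,fy=4),cv2.resize(s[210:330,190:290],None,fx=4,fy=4)]))
E
```

```text
at [ 0.5005 -0.295   0.1685] F [-0.5 -0.   0.3] gap 0.0856 t 1.975 err mm [ 5.7  6.3 -6.2] ang [ 0.2 -0.1  0.1]
[1, -0.0049, -0.0013, 0.0092, 0.2, -0.1, 0.1]
```

View pics/d.png

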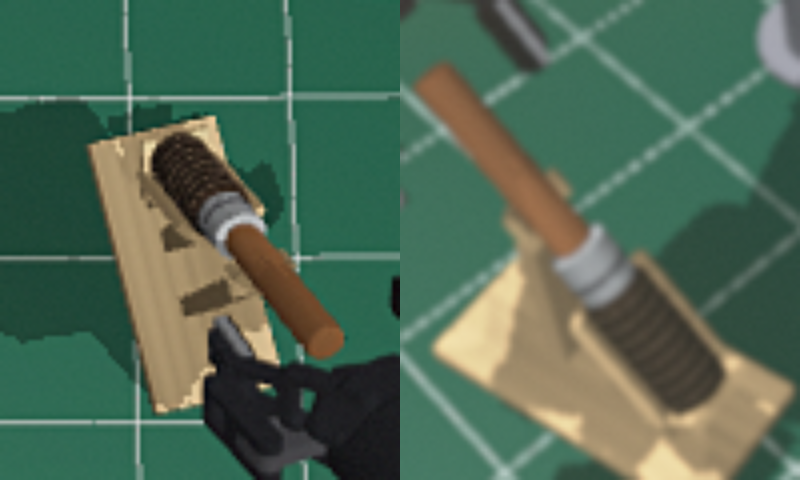

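The picture (t=1.98) shows the open jaws straddling the handle: left pad near top px (447,195), right pad near (489,184), handle between them. I'll make the last correction and then close.

Emit:
carry_out --moves '[1,-0.005,-0.001,0.009,0.2,0,0,1,0,0,0,0,0,0,1,0,0,0,0,0,0,1,0,0,0,0,0,0,1,0,0,0,0,0,0]'

```text
clock: 2.7
tcp_pos: [0.5053, -0.2898, 0.1632]
orientation: [-0.265, 0.732, -0.59, 0.216]
wrist_force: [-0.7, -0.5, 0.7]
finger_gap: 0.0856
```

```bash
python3 g.py .157 1
```

```text
at [ 0.5053 -0.2898  0.1632] F [-0.7 -0.5  0.7] gap 0.0856 t 2.7 err mm [ 0.8  1.1 -0.9] ang [ 0.  -0.2  0.1]
[1, -0.0009, -0.0002, 0.0013, 0.0, -0.2, 0.1]
```

Emit:
carry_out --moves '[0,-0.001,0,0.001,0,0,0,-0.5,0,0,0,0,0,0,-1,0,0,0,0,0,0,-1,0,0,0,0,0,0,-1,0,0,0,0,0,0]' --squeeze 60

```text
clock: 3.32
tcp_pos: [0.5058, -0.2889, 0.1629]
orientation: [-0.265, 0.732, -0.59, 0.216]
wrist_force: [-0.5, -0.1, -0.2]
finger_gap: 0.0183
```

```bash
python3 g.py .157 1; python3 -c "
from h import *;print(env.get_state()['ft_torque'])"
```

```text
at [ 0.5058 -0.2889  0.1629] F [-0.5 -0.1 -0.2] gap 0.0183 t 3.325 err mm [ 0.4  0.2 -0.6] ang [ 0.  -0.2  0.1]
[1, -0.0002, 0.0001, 0.0008, 0.0, -0.2, 0.1]
[-0.05860582  0.68245316  0.14375243]
```

Emit:
carry_out --moves '[-1,0,-0.008,-0.0095,0,0,0,-1,0,-0.016,-0.019,0,0,0,-1,0,-0.0193,-0.023,0,0,0,-1,0,-0.0193,-0.023,0,0,0,-1,0,-0.0193,-0.023,0,0,0]'

```text
clock: 3.95
tcp_pos: [0.5042, -0.2862, 0.2923]
orientation: [-0.265, 0.732, -0.591, 0.212]
wrist_force: [0.6, -0.7, -1.2]
finger_gap: 0.0183
```

```bash
cat > u.py <<'E'
from h import *
import sys
# u.py x y z n : upright tool (brush axis vertical) with jaws' x direction kept; optional brush tilt correction from c.npy
x,y,z=map(float,sys.argv[1:4]);n=int(sys.argv[4])
s,r=tool();tx=r.as_matrix()[:,0]
a=np.load("c.npy") if __import__("os").path.exists("c.npy") else np.array([0,0,1.])  # brush axis (down) in tool frame
if len(sys.argv)>5: t=np.radians(float(sys.argv[5]));tx=np.array([np.cos(t),np.sin(t),0])
M=frame([tx[0],tx[1],0],[0,0,-1])
v=M.apply(a);M=R.align_vectors([[0,0,-1]],[v])[0]*M
plan([x,y,z],M,n,-1)
E
python3 u.py .50 -.26 .36 5
```

```text
at [ 0.5042 -0.2862  0.2923] F [ 0.6 -0.7 -1.2] gap 0.0183 t 3.95 err mm [-4.2 26.2 67.7] ang [-39.7   0.2  -0.1]
[-1, -0.0053, -0.0089, -0.0102, -7.9, 0.0, -0.0]
[-1, -0.0053, -0.0074, -0.0114, -7.9, 0.0, -0.0]
[-1, -0.0053, -0.0057, -0.0123, -7.9, 0.0, -0.0]
[-1, -0.0053, -0.004, -0.0129, -7.9, 0.0, -0.0]
[-1, -0.0053, -0.0022, -0.0134, -7.9, 0.0, -0.0]
```

Emit:
carry_out --moves '[-1,-0.005,-0.009,-0.01,-7.9,0,0,-1,-0.005,-0.0075,-0.0115,-7.9,0,0,-1,-0.005,-0.0055,-0.0125,-7.9,0,0,-1,-0.005,-0.004,-0.013,-7.9,0,0,-1,-0.005,-0.002,-0.0135,-7.9,0,0]'

```text
clock: 4.58
tcp_pos: [0.4975, -0.2614, 0.3698]
orientation: [0.007, 0.777, -0.63, -0.002]
wrist_force: [0.0, -1.5, -0.2]
finger_gap: 0.0186
```

Emit:
carry_out --moves '[-1,0,0,0,0,0,0,-1,0,0,0,0,0,0,-1,0,0,0,0,0,0,-1,0,0,0,0,0,0,-1,0,0,0,0,0,0]'

```text
clock: 5.2
tcp_pos: [0.4975, -0.2612, 0.37]
orientation: [0.005, 0.777, -0.63, -0.001]
wrist_force: [0.1, -0.1, -0.9]
finger_gap: 0.0188
```

```bash
python3 u.py .55 -.26 .36 5
python3 - <<'E'
from h import *
t=env.read_camera("top")[:,:,::-1];s=env.read_camera("scene")[:,:,::-1]
s_,r=tool();p=s_["tcp_pos"]
# predicted bristle-end centre and 95 mm point
for d in(.157,.087,.062): print(d,proj("top",p+r.apply([0,0,d])).round(1),proj("scene",p+r.apply([0,0,d])).round(1))
cs=proj("scene",p+r.apply([0,0,.1]))[0].astype(int);ct=proj("top",p+r.apply([0,0,.157]))[0].astype(int);print(cs,ct)
f=lambda im,c:cv2.resize(im[max(c[1]-60,0):max(c[1]-60,0)+120,c[0]-50:c[0]+50],(400,480),interpolation=cv2.INTER_CUBIC)
cv2.imwrite("pics/e.png",np.hstack([f(t,ct),f(s,cs)]))
E
```

```text
at [ 0.4975 -0.2612  0.37  ] F [ 0.1 -0.1 -0.9] gap 0.0188 t 5.2 err mm [ 52.5   1.2 -10. ] ang [ 0.5 -0.3 -0. ]
[-1, 0.0019, -0.0103, 0.0019, 0.1, -0.1, -0.0]
[-1, 0.0019, -0.0103, 0.0019, 0.1, -0.1, -0.0]
[-1, 0.0019, -0.0103, 0.002, 0.1, -0.1, -0.0]
[-1, 0.0019, -0.0103, 0.002, 0.1, -0.1, -0.0]
[-1, 0.0019, -0.0103, 0.002, 0.1, -0.1, -0.0]
0.157 [[456.9 185.6]] [[217.2 216.8]]
0.087 [[470.1 180.5]] [[209.6 187.6]]
0.062 [[475.4 178.5]] [[206.6 176.1]]
[211 193] [456 185]
```

View pics/e.png

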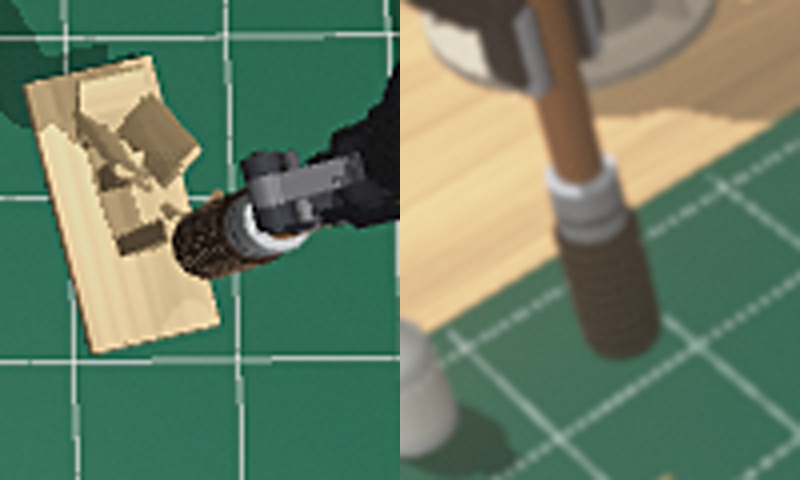

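The crop shows the brush straight in the jaws. The bristle end is at top px (458,185) and scene px (216,216), against predictions of (457,186) and (217,217), so the grip offset is good to about 1 mm. Next I move over the pot.

```bash
python3 u.py .6254 .0615 .36 10
```

```text
at [ 0.4977 -0.2611  0.37  ] F [ 0.6 -0.1 -1. ] gap 0.0186 t 5.3 err mm [127.7 322.6 -10. ] ang [ 0.5 -0.3 -0. ]
[-1, -0.0289, -0.0192, 0.0007, 0.0, -0.0, -0.0]
[-1, -0.0289, -0.0192, 0.0007, 0.0, -0.0, -0.0]
[-1, -0.0289, -0.0192, 0.0008, 0.0, -0.0, -0.0]
[-1, -0.0289, -0.0192, 0.0008, 0.0, -0.0, -0.0]
[-1, -0.0289, -0.0192, 0.0008, 0.0, -0.0, -0.0]
[-1, -0.0289, -0.0192, 0.0009, 0.0, -0.0, -0.0]
[-1, -0.0289, -0.0192, 0.0009, 0.0, -0.0, -0.0]
[-1, -0.0289, -0.0192, 0.0009, 0.0, -0.0, -0.0]
[-1, -0.0289, -0.0192, 0.0009, 0.0, -0.0, -0.0]
[-1, -0.0289, -0.0192, 0.001, 0.0, -0.0, -0.0]
```

Emit:
carry_out --moves '[-1,-0.015,-0.01,0,0,0,0,-1,-0.029,-0.019,0.001,0,0,0,-1,-0.029,-0.019,0.001,0,0,0,-1,-0.029,-0.019,0.001,0,0,0,-1,-0.029,-0.019,0.001,0,0,0]'

```text
clock: 5.92
tcp_pos: [0.5566, -0.1096, 0.3646]
orientation: [0.004, 0.776, -0.631, -0.001]
wrist_force: [0.2, 0.4, -2.0]
finger_gap: 0.0187
```

Emit:
carry_out --moves '[-1,-0.029,-0.019,0.001,0,0,0,-1,-0.029,-0.019,0.001,0,0,0,-1,-0.029,-0.019,0.001,0,0,0,-1,-0.029,-0.019,0.001,0,0,0,-1,-0.015,-0.01,0.001,0,0,0]'

```text
clock: 6.55
tcp_pos: [0.6155, 0.0483, 0.3585]
orientation: [0.003, 0.777, -0.629, -0.001]
wrist_force: [0.2, -0.2, -1.9]
finger_gap: 0.0188
```

```bash
python3 u.py .6254 .0615 .36 3
```

```text
at [0.6155 0.0483 0.3585] F [ 0.2 -0.2 -1.9] gap 0.0188 t 6.55 err mm [ 9.9 13.2  1.5] ang [ 0.3 -0.1 -0. ]
[-1, -0.0036, -0.0042, -0.0005, 0.1, -0.0, -0.0]
[-1, -0.0036, -0.0042, -0.0005, 0.1, -0.0, -0.0]
[-1, -0.0036, -0.0042, -0.0005, 0.1, -0.0, -0.0]
```

Emit:
carry_out --moves '[-1,-0.0055,-0.006,0,0.2,0,0,-1,-0.0045,-0.005,0,0.1,0,0,-1,0,0,0,0,0,0,-1,0,0,0,0,0,0,-1,0,0,0,0,0,0]'

```text
clock: 7.18
tcp_pos: [0.6243, 0.0597, 0.3584]
orientation: [0.001, 0.777, -0.63, 0.001]
wrist_force: [-0.1, 0.0, -1.6]
finger_gap: 0.0184
```

```bash
python3 u.py .6254 .0615 .245 5;python3 - <<'E'
from h import *
t=env.read_camera("top")[:,:,::-1];s=env.read_camera("scene")[:,:,::-1]
cv2.imwrite("pics/f.png",np.hstack([cv2.resize(t[70:190,240:340],(400,480),interpolation=cv2.INTER_CUBIC),cv2.resize(s[130:250,340:440],(400,480),interpolation=cv2.INTER_CUBIC)]))
E
```

```text
at [0.6243 0.0597 0.3584] F [-0.1  0.  -1.6] gap 0.0184 t 7.175 err mm [   1.1    1.8 -113.4] ang [ 0.1 -0.2 -0. ]
[-1, -0.0004, -0.0003, 0.0227, 0.0, -0.0, -0.0]
[-1, -0.0004, -0.0003, 0.0227, 0.0, -0.0, -0.0]
[-1, -0.0003, -0.0003, 0.0227, 0.0, -0.0, -0.0]
[-1, -0.0003, -0.0003, 0.0227, 0.0, -0.0, -0.0]
[-1, -0.0003, -0.0003, 0.0227, 0.0, -0.0, -0.0]
```

View pics/f.png

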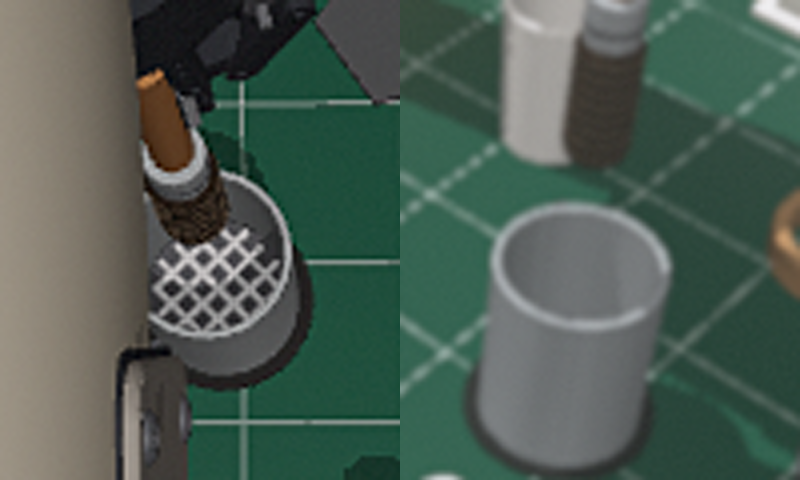

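The brush hangs over the pot (bristle end near top px (290,126); in the scene view it sits just above the rim at (388,170)), with room all round. Descending into the mouth.

Emit:
carry_out --moves '[-1,-0.001,-0.001,0.015,0,0,0,-1,-0.0005,0,0.025,0,0,0,-1,0,0,0.025,0,0,0,-1,0,0,0.025,0,0,0,-1,0,0,0.018,0,0,0]'

```text
clock: 7.9
tcp_pos: [0.626, 0.0596, 0.2501]
orientation: [-0.0, 0.776, -0.63, 0.003]
wrist_force: [0.4, 0.9, -1.3]
finger_gap: 0.0186
```

Emit:
carry_out --moves '[-1,0,0,0.001,0,0,0,-1,0,0,0,0,0,0,-1,0,0,0,0,0,0,-1,0,0,0,0,0,0,-1,0,0,0,0,0,0]'

```text
clock: 8.52
tcp_pos: [0.6263, 0.0592, 0.2508]
orientation: [-0.001, 0.776, -0.631, 0.004]
wrist_force: [-0.1, 1.4, -1.0]
finger_gap: 0.0189
```

```bash
python3 u.py .6254 .0615 .230 5
```

```text
at [0.6263 0.0592 0.2508] F [-0.1  1.4 -1. ] gap 0.0189 t 8.525 err mm [ -0.9   2.3 -20.8] ang [-0.3 -0.3  0. ]
[-1, -0.0005, 0.0001, 0.0042, -0.1, -0.1, 0.0]
[-1, -0.0005, 0.0001, 0.0042, -0.1, -0.1, 0.0]
[-1, -0.0005, 0.0001, 0.0042, -0.1, -0.1, 0.0]
[-1, -0.0005, 0.0001, 0.0042, -0.1, -0.1, 0.0]
[-1, -0.0005, 0.0001, 0.0042, -0.1, -0.1, 0.0]
```

Emit:
carry_out --moves '[-1,-0.001,0,0.004,-0.2,-0.2,0,-1,-0.001,0,0.005,0,0,0,-1,0,0,0.005,0,0,0,-1,0,0,0.004,0,0,0,-1,0,0,0.002,0,0,0]'

```text
clock: 9.15
tcp_pos: [0.6259, 0.0613, 0.2292]
orientation: [-0.0, 0.776, -0.631, 0.001]
wrist_force: [0.3, 0.1, -1.3]
finger_gap: 0.0185
```

Emit:
carry_out --moves '[-1,0,0,0.002,0,0,0,-1,0,0,0.002,0,0,0,-1,0,0,0.002,0,0,0,-1,0,0,0.002,0,0,0,-1,0,0,0.001,0,0,0]'

```text
clock: 9.78
tcp_pos: [0.626, 0.0613, 0.2197]
orientation: [-0.0, 0.776, -0.631, 0.001]
wrist_force: [-0.4, -0.8, -1.1]
finger_gap: 0.0187
```

Emit:
carry_out --moves '[-1,0,0,0.002,0,0,0,-1,0,0,0.002,0,0,0,-1,0,0,0.002,0,0,0,-1,0,0,0.002,0,0,0,-1,0,0,0.001,0,0,0]'

```text
clock: 10.4
tcp_pos: [0.626, 0.0613, 0.2101]
orientation: [-0.001, 0.776, -0.631, 0.001]
wrist_force: [0.1, -1.1, -1.2]
finger_gap: 0.0188
```

Emit:
carry_out --moves '[-1,0,0,0.002,0,0,0,-1,0,0,0.002,0,0,0,-1,0,0,0.002,0,0,0,-1,0,0,0.002,0,0,0,-1,0,0,0.001,0,0,0]'

```text
clock: 11.02
tcp_pos: [0.6261, 0.0613, 0.2005]
orientation: [-0.0, 0.776, -0.631, 0.001]
wrist_force: [-0.1, 0.3, -1.0]
finger_gap: 0.0186
```

Emit:
carry_out --moves '[-1,0,0,0.002,0,0,0,-1,0,0,0.002,0,0,0,-1,0,0,0.002,0,0,0,-1,0,0,0.001,0,0,0,-1,0,0,0,0,0,0]'

```text
clock: 11.65
tcp_pos: [0.626, 0.0613, 0.1929]
orientation: [-0.0, 0.776, -0.631, 0.001]
wrist_force: [0.0, -0.1, -0.7]
finger_gap: 0.0187
```

Emit:
carry_out --moves '[-1,0,0,0.002,0,0,0,-1,0,0,0.002,0,0,0,-1,0,0,0.002,0,0,0,-1,0,0,0,0,0,0,-1,0,0,0,0,0,0]'

```text
clock: 12.28
tcp_pos: [0.6265, 0.0613, 0.188]
orientation: [-0.001, 0.776, -0.631, 0.002]
wrist_force: [-0.4, 0.0, 2.1]
finger_gap: 0.0188
```

Emit:
carry_out --moves '[-1,0,0,0.002,0,0,0,-1,0,0,0.002,0,0,0,-1,0,0,0.001,0,0,0,-1,0,0,0,0,0,0,-1,0,0,0,0,0,0]'

```text
clock: 12.9
tcp_pos: [0.6268, 0.0614, 0.1841]
orientation: [-0.002, 0.776, -0.631, 0.003]
wrist_force: [-1.7, 0.2, 4.4]
finger_gap: 0.0184
```

Press 1 reads about 5.6 N above the free baseline. Raising now.

Emit:
carry_out --moves '[-1,0,0,-0.01,0,0,0,-1,0,0,-0.02,0,0,0,-1,0,0,-0.024,0,0,0,-1,0,0,-0.02,0,0,0,-1,0,0,-0.012,0,0,0]'

```text
clock: 13.52
tcp_pos: [0.6255, 0.0613, 0.2696]
orientation: [0.0, 0.776, -0.631, 0.0]
wrist_force: [0.3, -0.3, -1.0]
finger_gap: 0.0185
```

Emit:
carry_out --moves '[-1,0,0,0,0,0,0,-1,0,0,0,0,0,0,-1,0,0,0,0,0,0,-1,0,0,0,0,0,0,-1,0,0,0,0,0,0]'

```text
clock: 14.15
tcp_pos: [0.6249, 0.0613, 0.2672]
orientation: [0.001, 0.776, -0.631, -0.001]
wrist_force: [-0.5, -1.2, -1.8]
finger_gap: 0.0185
```

```bash
python3 u.py .6254 .0615 .194 5;python3 - <<'E'
from h import *
t=env.read_camera("top")[:,:,::-1];s=env.read_camera("scene")[:,:,::-1]
s_,r=tool();p=s_["tcp_pos"]
for d in(.062,.087): print(d,proj("scene",p+r.apply([0,0,d])).round(1))
cv2.imwrite("pics/g.png",np.hstack([cv2.resize(t[70:190,240:340],(400,480),interpolation=cv2.INTER_CUBIC),cv2.resize(s[130:250,340:440],(400,480),interpolation=cv2.INTER_CUBIC)]))
E
```

```text
at [0.6249 0.0613 0.2672] F [-0.5 -1.2 -1.8] gap 0.0185 t 14.15 err mm [  0.5   0.2 -73.2] ang [0.2 0.  0. ]
[-1, -0.0, -0.0002, 0.0146, 0.0, 0.0, 0.0]
[-1, -0.0, -0.0001, 0.0146, 0.0, 0.0, 0.0]
[-1, -0.0, -0.0001, 0.0146, 0.0, 0.0, 0.0]
[-1, -0.0, -0.0001, 0.0146, 0.0, 0.0, 0.0]
[-1, -0.0, -0.0001, 0.0146, 0.0, 0.0, 0.0]
0.062 [[389.6 165.7]]
0.087 [[388.1 175. ]]
```

View pics/g.png

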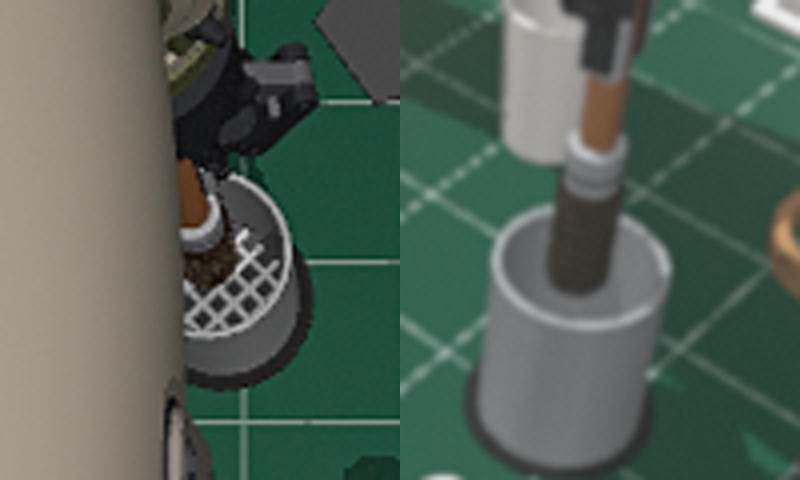

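The bristle end shows at about scene px (384,199), centred on the mouth, with the head mostly above the rim and the grip unchanged. Now the second press.

Emit:
carry_out --moves '[-1,0,0,0.01,0,0,0,-1,0,0,0.02,0,0,0,-1,0,0,0.02,0,0,0,-1,0,0,0.013,0,0,0,-1,0,0,0.005,0,0,0]'

```text
clock: 14.88
tcp_pos: [0.6247, 0.0612, 0.1958]
orientation: [0.001, 0.776, -0.631, -0.001]
wrist_force: [-0.2, -0.2, -0.9]
finger_gap: 0.0186
```

Emit:
carry_out --moves '[-1,0,0,0,0,0,0,-1,0,0,0.002,0,0,0,-1,0,0,0.002,0,0,0,-1,0,0,0.002,0,0,0,-1,0,0,0.002,0,0,0]'

```text
clock: 15.5
tcp_pos: [0.6258, 0.0612, 0.1894]
orientation: [0.0, 0.776, -0.631, 0.001]
wrist_force: [0.2, 0.5, 0.6]
finger_gap: 0.019
```

Emit:
carry_out --moves '[-1,0,0,0.002,0,0,0,-1,0,0,0.002,0,0,0,-1,0,0,0.002,0,0,0,-1,0,0,0.001,0,0,0,-1,0,0,0.001,0,0,0]'

```text
clock: 16.12
tcp_pos: [0.6261, 0.0613, 0.1831]
orientation: [-0.001, 0.776, -0.631, 0.001]
wrist_force: [-2.4, -0.2, 5.0]
finger_gap: 0.0188
```

Emit:
carry_out --moves '[-1,0,0,0,0,0,0,-1,0,0,0,0,0,0,-1,0,0,0,0,0,0,-1,0,0,0,0,0,0,-1,0,0,0,0,0,0]'

```text
clock: 16.75
tcp_pos: [0.626, 0.0614, 0.1839]
orientation: [-0.001, 0.776, -0.631, 0.002]
wrist_force: [-0.9, 0.6, 4.4]
finger_gap: 0.0186
```

Press 2 held at about 5.5 to 6 N. Next I raise the brush, then press a third time.

Emit:
carry_out --moves '[-1,0,0,-0.01,0,0,0,-1,0,0,-0.02,0,0,0,-1,0,0,-0.024,0,0,0,-1,0,0,-0.02,0,0,0,-1,0,0,-0.012,0,0,0]'

```text
clock: 17.38
tcp_pos: [0.6255, 0.0612, 0.2692]
orientation: [0.001, 0.776, -0.631, -0.0]
wrist_force: [-0.0, -0.1, -1.5]
finger_gap: 0.0185
```

Emit:
carry_out --moves '[-1,0,0,0,0,0,0,-1,0,0,0,0,0,0,-1,0,0,0,0,0,0,-1,0,0,0,0,0,0,-1,0,0,0,0,0,0]'

```text
clock: 18.0
tcp_pos: [0.625, 0.0612, 0.2668]
orientation: [0.002, 0.776, -0.631, -0.002]
wrist_force: [-0.0, 0.0, -1.7]
finger_gap: 0.0185
```

Emit:
carry_out --moves '[-1,0,0,0.01,0,0,0,-1,0,0,0.02,0,0,0,-1,0,0,0.02,0,0,0,-1,0,0,0.013,0,0,0,-1,0,0,0.005,0,0,0]'

```text
clock: 18.62
tcp_pos: [0.6244, 0.0612, 0.1947]
orientation: [0.002, 0.776, -0.631, -0.002]
wrist_force: [-0.6, 0.1, -0.9]
finger_gap: 0.0185
```

Emit:
carry_out --moves '[-1,0,0,0,0,0,0,-1,0,0,0.002,0,0,0,-1,0,0,0.002,0,0,0,-1,0,0,0.002,0,0,0,-1,0,0,0.002,0,0,0]'

```text
clock: 19.25
tcp_pos: [0.6253, 0.0612, 0.1885]
orientation: [0.001, 0.776, -0.631, -0.001]
wrist_force: [-1.3, -0.5, 1.6]
finger_gap: 0.0187
```

Emit:
carry_out --moves '[-1,0,0,0.002,0,0,0,-1,0,0,0.002,0,0,0,-1,0,0,0.001,0,0,0,-1,0,0,0,0,0,0,-1,0,0,0,0,0,0]'

```text
clock: 19.88
tcp_pos: [0.6254, 0.0613, 0.185]
orientation: [0.0, 0.776, -0.631, 0.0]
wrist_force: [-1.4, 0.7, 3.9]
finger_gap: 0.0185
```

Emit:
carry_out --moves '[-1,0,0,0,0,0,0,-1,0,0,0,0,0,0,-1,0,0,0,0,0,0,-1,0,0,0,0,0,0,-1,0,0,0,0,0,0]'

```text
clock: 20.5
tcp_pos: [0.6254, 0.0613, 0.1851]
orientation: [0.0, 0.776, -0.631, 0.0]
wrist_force: [-1.1, 0.5, 3.3]
finger_gap: 0.0186
```

Press 3 held at about 5 N. I raise the brush clear and go to the tube.

Emit:
carry_out --moves '[-1,0,0,-0.015,0,0,0,-1,0,0,-0.03,0,0,0,-1,0,0,-0.03,0,0,0,-1,0,0,-0.03,0,0,0,-1,0,0,-0.03,0,0,0]'

```text
clock: 21.12
tcp_pos: [0.6251, 0.0611, 0.3215]
orientation: [0.002, 0.776, -0.631, -0.002]
wrist_force: [1.3, 0.5, -0.6]
finger_gap: 0.0188
```

Emit:
carry_out --moves '[-1,0,0,-0.01,0,0,0,-1,0,0,0,0,0,0,-1,0,0,0,0,0,0,-1,0,0,0,0,0,0,-1,0,0,0,0,0,0]'

```text
clock: 21.75
tcp_pos: [0.6256, 0.0611, 0.3307]
orientation: [0.002, 0.776, -0.631, -0.002]
wrist_force: [0.4, 0.0, -2.0]
finger_gap: 0.0191
```

```bash
python3 u.py .4577 -.047 .32 5
```

```text
at [0.6256 0.0611 0.3307] F [ 0.4  0.  -2. ] gap 0.0191 t 21.75 err mm [-167.9 -108.1  -10.7] ang [0.3 0.1 0. ]
[-1, 0.0143, 0.0373, 0.0023, 0.1, 0.0, 0.0]
[-1, 0.0143, 0.0373, 0.0023, 0.1, 0.0, 0.0]
[-1, 0.0143, 0.0373, 0.0023, 0.1, 0.0, 0.0]
[-1, 0.0143, 0.0373, 0.0022, 0.1, 0.0, 0.0]
[-1, 0.0143, 0.0373, 0.0022, 0.1, 0.0, 0.0]
```

Emit:
carry_out --moves '[-1,0.009,0.02,0,0.1,0,0,-1,0.014,0.037,0.002,0,0,0,-1,0.014,0.037,0.002,0,0,0,-1,0.014,0.037,0.002,0,0,0,-1,0.014,0.037,0.002,0,0,0]'

```text
clock: 22.38
tcp_pos: [0.4711, -0.0381, 0.3191]
orientation: [0.003, 0.777, -0.629, -0.003]
wrist_force: [0.4, -1.2, -0.4]
finger_gap: 0.019
```

Emit:
carry_out --moves '[-1,0.006,0.015,0,0,0,0,-1,0,0,0,0,0,0,-1,0,0,0,0,0,0,-1,0,0,0,0,0,0,-1,0,0,0,0,0,0]'

```text
clock: 23.0
tcp_pos: [0.4579, -0.0472, 0.319]
orientation: [0.002, 0.777, -0.63, -0.003]
wrist_force: [-0.6, -0.5, -1.6]
finger_gap: 0.0187
```

```bash
python3 u.py .4577 -.047 .265 3
```

```text
at [ 0.4579 -0.0472  0.319 ] F [-0.6 -0.5 -1.6] gap 0.0187 t 23.0 err mm [ -0.2   0.2 -54. ] ang [0.4 0.1 0. ]
[-1, -0.0, -0.0001, 0.018, 0.1, 0.0, 0.0]
[-1, -0.0, -0.0, 0.018, 0.1, 0.0, 0.0]
[-1, -0.0001, 0.0, 0.018, 0.1, 0.0, 0.0]
```

Down to just above the mouth (bristle end at about 0.10), then look.

Emit:
carry_out --moves '[-1,0,0,0.015,0.2,0,0,-1,0,0,0.02,0.2,0,0,-1,0,0,0.017,0,0,0,-1,0,0,0.002,0,0,0,-1,0,0,0,0,0,0]'

```text
clock: 23.62
tcp_pos: [0.4601, -0.0459, 0.2636]
orientation: [-0.001, 0.778, -0.629, -0.001]
wrist_force: [-0.4, 0.3, -0.4]
finger_gap: 0.0184
```

```bash
python3 u.py .4577 -.047 .172 5;python3 - <<'E'
from h import *
t=env.read_camera("top")[:,:,::-1];s=env.read_camera("scene")[:,:,::-1]
s_,r=tool();p=s_["tcp_pos"]
for n in C: print(n,proj(n,p+r.apply([0,0,.157])).round(1), "tube rim box",box(n,[.4577,-.047,.085],.026).round(1))
def f(im,x,y): return cv2.resize(im[y:y+72,x:x+60],(400,480),interpolation=cv2.INTER_CUBIC)
cv2.imwrite("pics/i.png",np.hstack([f(t,311,175),f(s,266,155)]))
E
```

```text
at [ 0.4601 -0.0459  0.2636] F [-0.4  0.3 -0.4] gap 0.0184 t 23.625 err mm [ -2.4  -1.1 -91.6] ang [-0.   0.2 -0. ]
[-1, 0.0002, 0.0005, 0.0183, -0.0, 0.0, -0.0]
[-1, 0.0002, 0.0005, 0.0183, -0.0, 0.0, -0.0]
[-1, 0.0001, 0.0005, 0.0183, -0.0, 0.0, -0.0]
[-1, 0.0001, 0.0005, 0.0183, -0.0, 0.0, -0.0]
[-1, 0.0001, 0.0005, 0.0183, -0.0, 0.0, -0.0]
scene [[295.8 188.5]] tube rim box [283.6 187.3 306.4 203.4]
top [[341.3 208.7]] tube rim box [329.9 198.8 353.3 222.2]
```

View pics/i.png

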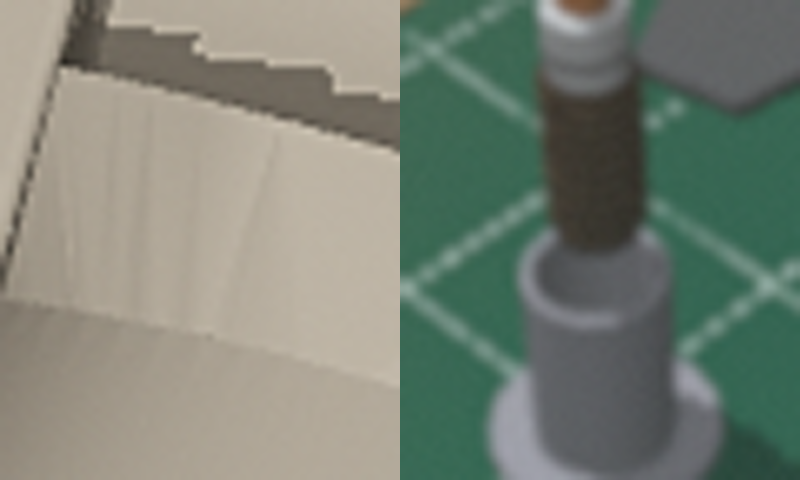

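The arm hides the tube in the top view. In the scene view the bristle end (px about 295.3 across) sits over the tube mouth (284.2 to 307.0, centre 295.6), less than a pixel off. I'll enter slowly while watching the force.

Emit:
carry_out --moves '[-1,0,0.001,0.008,0,0,0,-1,0,0,0.008,0,0,0,-1,0,0,0.008,0,0,0,-1,0,0,0.008,0,0,0,-1,0,0,0.002,0,0,0]'

```text
clock: 24.35
tcp_pos: [0.4596, -0.0463, 0.2283]
orientation: [-0.002, 0.778, -0.629, 0.0]
wrist_force: [-0.1, 0.3, -1.0]
finger_gap: 0.0186
```

```bash
python3 u.py .459 -.0465 .172 5
```

```text
at [ 0.4596 -0.0463  0.2283] F [-0.1  0.3 -1. ] gap 0.0186 t 24.35 err mm [ -0.6  -0.2 -56.3] ang [-0.1  0.1 -0. ]
[-1, 0.0, 0.0002, 0.0113, -0.0, 0.0, -0.0]
[-1, 0.0, 0.0001, 0.0113, -0.0, 0.0, -0.0]
[-1, 0.0, 0.0001, 0.0113, -0.0, 0.0, -0.0]
[-1, 0.0, 0.0001, 0.0113, -0.0, 0.0, -0.0]
[-1, 0.0, 0.0001, 0.0113, -0.0, 0.0, -0.0]
```

Emit:
carry_out --moves '[-1,0,0,0.01,0,0,0,-1,0,0,0.012,0,0,0,-1,0,0,0.012,0,0,0,-1,0,0,0.012,0,0,0,-1,0,0,0.006,0,0,0]'

```text
clock: 24.98
tcp_pos: [0.4596, -0.0462, 0.1725]
orientation: [-0.001, 0.778, -0.629, 0.0]
wrist_force: [0.0, -0.1, -0.6]
finger_gap: 0.0186
```

Emit:
carry_out --moves '[-1,0,0,0.001,0,0,0,-1,0,0,0.001,0,0,0,-1,0,0,0.001,0,0,0,-1,0,0,0.001,0,0,0,-1,0,0,0.001,0,0,0]'

```text
clock: 25.6
tcp_pos: [0.4602, -0.0463, 0.1677]
orientation: [-0.002, 0.778, -0.629, 0.001]
wrist_force: [0.3, 0.1, -1.6]
finger_gap: 0.0188
```

```bash
python3 u.py .459 -.0465 .163 5
```

```text
at [ 0.4602 -0.0463  0.1677] F [ 0.3  0.1 -1.6] gap 0.0188 t 25.6 err mm [-1.2 -0.2 -4.7] ang [-0.2  0.1 -0. ]
[-1, -0.0, 0.0002, 0.0009, -0.0, 0.0, -0.0]
[-1, -0.0, 0.0002, 0.0009, -0.0, 0.0, -0.0]
[-1, -0.0, 0.0002, 0.0009, -0.0, 0.0, -0.0]
[-1, -0.0, 0.0002, 0.0009, -0.0, 0.0, -0.0]
[-1, -0.0, 0.0002, 0.0009, -0.0, 0.0, -0.0]
```

Emit:
carry_out --moves '[-1,0,0.001,0.001,0,0,0,-1,0,0,0.001,0,0,0,-1,0,0,0.001,0,0,0,-1,0,0,0.001,0,0,0,-1,0,0,0,0,0,0]'

```text
clock: 26.22
tcp_pos: [0.4592, -0.0465, 0.1635]
orientation: [-0.002, 0.778, -0.629, 0.001]
wrist_force: [0.9, 0.1, -0.8]
finger_gap: 0.0183
```

Emit:
carry_out --moves '[-1,0,0,0.001,0,0,0,-1,0,0,0.001,0,0,0,-1,0,0,0.0005,0,0,0,-1,0,0,0,0,0,0,-1,0,0,0,0,0,0]'

```text
clock: 26.85
tcp_pos: [0.4597, -0.0464, 0.1635]
orientation: [-0.002, 0.778, -0.629, 0.002]
wrist_force: [-0.9, 0.5, 1.7]
finger_gap: 0.0188
```

The floor is felt (about +3 N, no more travel at TCP z 0.1635, so bristle end about 6 mm). Releasing.

Emit:
carry_out --moves '[-0.4,0,0,0,0,0,0,-0.2,0,0,0,0,0,0,0,0,0,0,0,0,0,0.2,0,0,0,0,0,0,0.2,0,0,0,0,0,0]'

```text
clock: 27.48
tcp_pos: [0.4604, -0.0466, 0.1631]
orientation: [-0.003, 0.778, -0.629, 0.002]
wrist_force: [-0.2, -0.0, -0.2]
finger_gap: 0.0507
```

Emit:
carry_out --moves '[0.2,0,0,-0.005,0,0,0,0.2,0,0,-0.015,0,0,0,0.2,0,0,-0.02,0,0,0,0.2,0,0,-0.03,0,0,0,0.2,0,0,-0.03,0,0,0]'

```text
clock: 28.1
tcp_pos: [0.4586, -0.0464, 0.2674]
orientation: [-0.002, 0.778, -0.629, 0.001]
wrist_force: [1.5, 0.2, -0.1]
finger_gap: 0.0512
```

Emit:
carry_out --moves '[0.2,0,0.01,-0.04,0,0,0,0.2,0,0.05,0,0,0,0,0.2,0.03,0.05,0,0,0,0,0.2,0.04,0,0,0,0,0,0.2,0.04,0,0,0,0,0]'

```text
clock: 28.72
tcp_pos: [0.3736, -0.1786, 0.3186]
orientation: [-0.004, 0.78, -0.626, 0.009]
wrist_force: [0.3, 0.5, -0.3]
finger_gap: 0.0512
```

Emit:
carry_out --moves '[0.2,0.05,0,0,0,0,0,0.2,0.05,0,0,0,0,0,0.2,0.03,0,0,0,0,0,0.2,0,0,0,0,0,0,0.2,0,0,0,0,0,0]'

```text
clock: 29.35
tcp_pos: [0.4018, -0.312, 0.3256]
orientation: [-0.004, 0.778, -0.628, 0.012]
wrist_force: [-0.2, 0.5, -0.3]
finger_gap: 0.0513
```

Run:
```python
from h import *
t=env.read_camera("top")[:,:,::-1];s=env.read_camera("scene")[:,:,::-1]
st=env.get_state();print(st["tcp_pos"],st["clock"])
for z in(.006,.085,.206): print(z,proj("top",[.459,-.0465,z]).round(1),proj("scene",[.459,-.0465,z]).round(1))
cv2.imwrite("pics/j.png",np.vstack([np.hstack([cv2.resize(t[160:250,290:390],(400,360)),cv2.resize(s[130:240,250:350],(400,360))]),np.hstack([cv2.resize(x,(400,230)) for x in(t,s)])]))
```

```text
[ 0.40188523 -0.31162972  0.32554325] 29.45
0.006 [[340.2 211.7]] [[297.1 218.5]]
0.085 [[341.4 209.9]] [[295.6 195.4]]
0.206 [[343.6 206.4]] [[292.9 153.7]]
```

View pics/j.png

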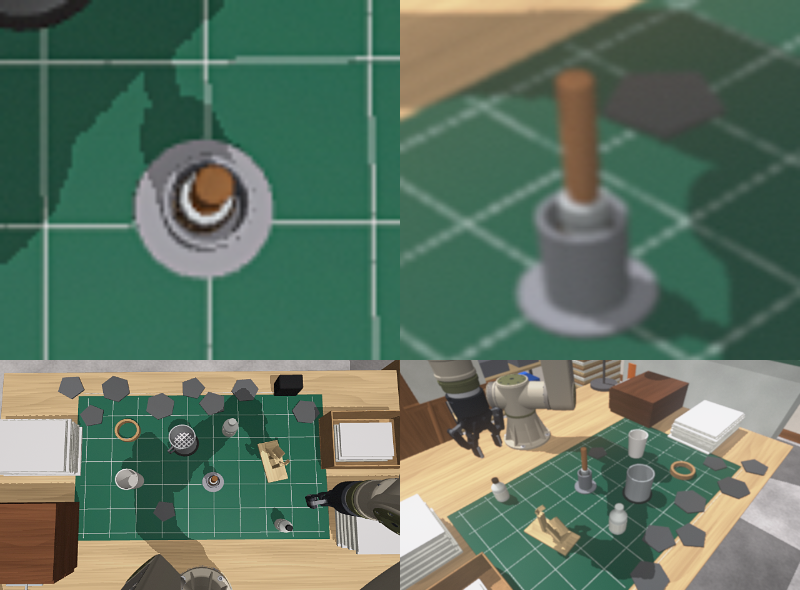

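The final picture shows the brush upright in the tube. The handle top is at top px (343,206.5), matching the prediction of (343.6,206.4), and at scene px (294,149). The bystanders are in place and the gripper is clear of everything.

```bash
python3 -c "
from workcell import env
print(env.hand_in(), env.get_state()['clock'])"
```

```text
the job is handed in; nothing more can be done
the job is handed in; nothing more can be done
```

I took the brush from its rest, washed it with three presses in the pot, stood it bristles-down in the drying tube, let go and backed the gripper away. The job was handed in at about 29.5 s, and no verdict was reported.

- **Presses:** the three presses read about 5.6, 6 and 5 N above the free-hanging baseline, within about 2 mm of my measured pot axis. The grid top came out at roughly 36 mm above the table.
- **Lifts:** between presses the bristle end was raised to about 10 mm below the rim. I checked the first lift in a picture; the second is from the arm's reading only.
- **Placing:** the tube floor was felt at about 3 N, with the bristle end about 6 mm above the table. The last pictures show the brush upright in the tube, with the handle top in the top view within a pixel of where it should be. The cup, glue bottles and tape looked unmoved by eye.
- **Checks that disagreed:** the tube's centre differed by about 2 mm between its rim and its foot, so I used a value in between. The arm hid the tube in the top view just before entry, so only the scene view confirmed the alignment there.

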